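# Load a bench dog into a sprung feed track

## Robot

A 6-joint arm with a two-finger parallel gripper is mounted at the origin on a cart in front of the work surface, level with it; the furniture and walls round the work are solid. World frame = base frame: x ahead of the robot, y to its left, z up, the work surface at z = 0. Lengths are in m, angles in rad, forces in N, time in s.
With the tool pointing down it reaches from about 0.275 to 0.825 m from the base axis. Payload 4.9 kg.
Tool frame: the origin (TCP) lies on the front face of the gripper's body, between the roots of the fingers; the fingertips stand 73 mm ahead of it and the grasp point (between the pads) lies 54 mm ahead of it; z points along the fingers, y is the line along which they close (so a half turn about z gives the same grasp; the last joint's range is limited). The gripper opens to 85 mm and grips with 20 to 120 N. Pads are 22 mm wide; open, the fingers measure 114 mm over their backs; the gripper's body (76 mm by 85 mm) begins 54 mm behind the grasp point. The pads swing forward as they close: fully open they stand 13 mm farther back than shut.
Start: joints at [-0.134, 0.326, -0.193, 1.052, 0, 1.437], TCP at [0.55, 0, 0.304] pointing down, gripper open.
Joint ranges: [-2.65, 2.65], [-0.97, 1.79], [-1.3, 1.35], [-1.93, 2.1], [-1.47, 1.37], [-3.14, 3.14]. Speed limits (rad/s): [2.57, 2.57, 3.14, 3.14, 3.14, 3.14].

## Interface

Orientations are given as a unit quaternion [w, x, y, z].
In Python, from cell import manip gives the robot as it stands.
- The arm moves only by the tool step_arm, never from a script. Its argument "deltas" is a list of rows, each a list of 7 numbers: the shift along the tool's x, y, z in units of 80 mm (1.0 is 80 mm), then the turn, a rotation vector about the tool's x, y, z in units of 2 pi rad (1.0 is 2 pi rad), then the gripper command: -1 is shut, 1 is fully open, values between are in proportion. A call has 1 to 20 rows; each row is the pose to reach, as a shift and turn from the pose commanded when the call began, along the tool's axes at that moment, turning the shorter way round; what a row does not reach only later rows make up. A row lasts 1/8 s, in which the tool goes at most 62.5 mm and 10.7 degrees, less where a joint would pass 70% of its speed; a pose out of reach is approached as far as the arm can. A call with a number of a shift or a turn outside -1 to 1 is refused whole. A call with a gripper value outside its range is refused whole. The fingers move at their own pace and stop on an object; "force" is the grip in N (left out, the last holds). Time passes only in rows, so rows that repeat a pose let the fingers close. It gives the time, the measured TCP pose, the force, the opening and the grip force at its end, in the units of the state.
- manip.observe(): the state, without advancing time (a new reading comes with each control period).
- manip.grab_frame(name): name is "scene" or "side" or "wrist"; returns the picture (420x560x3 uint8, red, green, blue); there is no depth.
- manip.camera_info(name): a dict with "intrinsics" (3x3 intrinsics, pixels), "k1" (the pictures are not rectified: a ray, as slopes to the right and down, at radius r is drawn at 1 + k1 r^2 times it, then the intrinsics apply), "world_from_camera" (4x4, takes a point from camera to world coordinates); the wrist camera has in their place "mount" (4x4, takes a point from camera to tool coordinates, whose origin is the TCP and whose axes are the flange's). Camera axes: x right, y down, z forward; pixel columns grow to the right and rows downward; lengths in m; the calibration is good to about 2 mm. A picture is of the moment at which its call begins: read the wrist's pose just before it. camera_info takes no time and is no camera call.
- manip.hand_in(): hands the job in; it is judged then, once.
The state is a dict: "t": time; "joint_positions": joint angles; "qd": joint speeds; "effort": joint torques, N m; "tool_pos": TCP position; "eef_rot": TCP orientation; "wrist_force": force on the tool from outside, world axes, zero at the start; "moment": the same for the moment, N m; "finger_gap": finger opening in m; "gripper_force": force on a finger pad.
Only numpy, scipy, OpenCV 4.12 (cv2) and the standard library are available. Lean on these libraries where they do the work, as an engineer would, in place of code of your own. Each camera call takes 0.05 s, during which the arm holds its last target. There are 200 camera calls.

## Task

Load the loose bench dog into the sprung feed track, behind the dog that is already in it. Draw the follower's black knob slowly back by feel until it just touches its stop, hook it sideways into its parking pocket and let go; stand the loose dog upright, foot down, in the opened gap; then unhook the knob and ease it forward, keeping hold of it, until the follower holds both dogs snug against the nose, and let go. Never haul hard on the stop or jam the knob in its slot, never let the follower snap, and leave the other things where they are.

Things in the scene. Friction and masses are not known exactly. Their poses are not given: they have to be found in the camera images.
- feed_track: Feed track, screwed down: plywood base 212 x 74 x 6 mm, aluminium channel on it. Origin on the table under the channel's centre line; own x along the channel towards the closed nose, y to its left, z up. Channel floor 6 mm above the table, 34 mm wide inside, walls 5 mm thick with tops at 20 mm. The rear, about x -122 to -26 mm, is covered by a steel gate plate 54 mm wide, top at 28 mm.
- nose (a point): Foot of the nose stop's inner face, on the channel floor and centre line, 62 mm ahead (+x) of the track's origin; the stop is 30 mm high above the table. Axes as the track's.
- load_gap (a point): Middle of the gap for the loose dog, on the channel floor (6 mm above the table), 12 mm ahead of the track's origin. The gap exists only with the follower parked and then reaches 21 to 51 mm back and 19 mm forward of this point. Flared lips on the walls beside it rise to 25 mm above the table and widen the mouth to 41 mm. Axes as the track's.
- knob_grip (a point): Centre of the follower's upright black knob, a cylinder 20 mm across from 34 to 64 mm above the table; this point is at 50 mm. Axes as the track's. The knob goes with the follower along the track (same distance) and slides across on it. Draw it to -x; an 8 mm steel stem under it runs in the gate plate's slot.
- slot_end (a point): Nominal place of the knob's axis when the follower meets its stop, at the top of the gate plate (28 mm up). The plate with slot and stop is clamped on by hand, up to 15 mm ahead of or behind this along the track's x, which is not measured: feel for the stop. Slot 11 mm wide for the 8 mm stem (1.5 mm play a side), J-shaped; see knob_stem.
- knob_stem: The knob's stem; origin on the knob's axis at table height. Slot: straight lane back (-x) on the centre line to the stop, passage 16 mm to the left (+y), then a pocket 7.5 mm forward (+x), kept from the lane by a 5 mm tongue; at the stop the stem clears the tongue by 2.5 mm. In the pocket the spring holds the knob. Unhook: back to the stop, right, forward. At most 30 N on the slot.
- follower (a joint): Travel of the follower back (-x of the track) from its first place, m. 0: against the one dog; about 0.031: closed on two dogs; nominally 0.055 parked and 0.0625 at the stop, the last two off by the plate's up to 15 mm. A roll spring draws it forward with a steady 5 to 7.5 N; let go away from a rest it snaps forward.
- pull_knob (a joint): Sideways travel of the knob on the follower, m: 0 in the lane, about 0.016 in the pocket, growing to the track's left (+y). A weak spring (0.3 N) draws it to the lane.
- dog_center (a point): Centre of the loose bench dog to be loaded: light aluminium, standing upright, 48 mm tall, round foot 31 mm across, narrowing to a pin 20 mm across at the top; 50 to 85 g. Point on its axis 24 mm above its underside; z is its axis. Grip the upper pin, about 40 mm above the underside, fingers across the track when placing.
- dog: The same loose bench dog; origin at the centre of its underside, z up along the pin.
- first_dog_center (a point): Centre of the like bench dog that already stands in the track against the nose, 24 mm above its underside; its top is 54 mm above the table.
- tape: Bystander: tape measure, 67 x 85 x 40 mm, lying on the table to one side of the track. Origin at its underside.
- offcut: Bystander: pine offcut lying behind the track, 48 x 75 x 28 mm. Origin at its underside.
- gclamp_1: Bystander: G-clamp lying to the right of the track, 155 x 103 x 20 mm. Origin at its underside.
- stop_collar: Steel collar under the knob, hidden by the gate plate; origin on the knob's axis at table height. It meets a rigid stop lug of the plate when the knob is fully back; the lug takes at most 14 N beyond the spring, so pull the last part slowly (under 20 mm/s) and stop at the first touch, some 5 N above the spring's pull.
Mind the look-alikes: they are no part of the job. What is shaped like the dog but red is not meant.

How it is judged:
On the way, in this order (a step that is already met when the one before it is completed fails the run):
1. the follower is drawn back and hooked in its parking pocket, and the hand has let go of it (gripper 40 mm clear) (value of joint follower above 0.038 m and value of joint pull_knob above 0.012 m and distance between the grasp point and knob_grip above 0.04 m), for 0.2 s.
2. the loose dog stands upright on the channel floor in the gap, let go, with the follower still parked (value of joint follower above 0.038 m and value of joint pull_knob above 0.012 m and y of dog in the frame of feed_track between -0.004 and 0.004 m and z of dog in the frame of feed_track between 0.003 and 0.009 m and angle between dog's own z axis and vertical below 0.1 rad and x of dog in the frame of feed_track between -0.024 and 0.03 m and contact force between the fingers and dog below 0.1 N), for 0.2 s.
At the end, for the whole second after the job is handed in: Both dogs stand upright (within 0.1 rad) on the channel floor (within 3 mm), the first against the nose and the loaded one right behind it (within 4 to 5 mm), the follower is closed on them (travel 28 to 34.5 mm) with its knob back in the lane (under 4 mm sideways), everything at rest (value of joint follower between 0.028 and 0.0345 m and value of joint pull_knob below 0.004 m and y of dog in the frame of feed_track between -0.004 and 0.004 m and z of dog in the frame of feed_track between 0.003 and 0.009 m and angle between each of dog, first_dog_center's own z axis and vertical below 0.1 rad and x of dog in the frame of feed_track between 0.011 and 0.02 m and x of first_dog_center in the frame of feed_track between 0.043 and 0.05 m and z of first_dog_center in the frame of feed_track below 0.034 m and linear speed of dog below 0.02 m/s); the robot touches nothing.
It fails at once if the knob's stem is jammed against its slot (more than 30 N) (contact force between knob_stem and anything else above 30 N).
It fails at once if the follower is hauled against its stop (more than 14 N on the stop) (contact force between stop_collar and anything else above 14 N).
It fails at once if the follower snaps forward (faster than 0.4 m/s) (velocity of joint follower below -0.4 m/s).
It fails at once if a bystander (tape measure, pine offcut, G-clamp) is moved more than 25 mm (distance of any of tape, offcut, gclamp_1 from where it was at the start of the episode above 0.025 m).
It also fails if it takes over 72 s, if anything falls off the work surface, if the arm or the gripper's body presses on something with over 40 N, if the wrist force passes 120 N, or if a joint passes its speed limit or range.

## Working session

There is one attempt and no reset: what is moved stays moved. The work goes in short steps, Python scripts to look and compute and a tool call to move; the robot and the scene stay as the last step left them, time stands still between calls to the robot, and variables do not carry over. Pictures are saved under pics/ and viewed, at most 10 in all, crops included, and the job is handed in when it is done.

Besides the shell and the picture viewer there is one more tool, called as name(argument=value, ...) on one line, values as JSON. step_arm: Moves the arm, as the interface text tells. Shifts and turns lie within -1 to 1; 1 stands for 80 mm of shift or 2 pi rad of turn. Its arguments: {"type":"object","properties":{"deltas":{"type":"array"},"force":{"type":"number"}},"required":["deltas"]}

```bash
mkdir -p pics
cat > h.py <<'E'
import numpy as np, cv2
from scipy.spatial.transform import Rotation as R
from cell import manip
def Rq(q): return R.from_quat([q[1],q[2],q[3],q[0]]).as_matrix()
def cam(n,s=None):
    c=manip.camera_info(n); K=np.array(c["intrinsics"]); k=c["k1"]
    if n=="wrist":
        s=s or manip.observe(); T=np.eye(4); T[:3,:3]=Rq(s["eef_rot"]); T[:3,3]=s["tool_pos"]; T=T@np.array(c["mount"])
    else: T=np.array(c["world_from_camera"])
    return K,k,T
def ray(C,u,v):
    K,k,T=C
    p=cv2.undistortPoints(np.array([[[u,v]]],float),K,np.array([k,0,0,0.]))[0,0]
    return T[:3,3],T[:3,:3]@np.array([p[0],p[1],1.])
def onz(C,u,v,z):
    o,d=ray(C,u,v); return o+d*(z-o[2])/d[2]
def proj(C,P):
    K,k,T=C; p=np.linalg.inv(T)@np.append(P,1); 
    return cv2.projectPoints(p[:3].reshape(1,1,3),np.zeros(3),np.zeros(3),K,np.array([k,0,0,0.]))[0][0,0]
def save(n,f):
    im=manip.grab_frame(n); cv2.imwrite(f"pics/{f}.png",im[:,:,::-1]); return im
E
python3 - <<'E'
from h import *
s=manip.observe(); print(s)
for n in("scene","side","wrist"):
    save(n,n+"0"); 
    C=cam(n,s); print(n,C[0].round(1).tolist(),C[1],C[2].round(3).tolist())
a=[cv2.imread(f"pics/{n}0.png") for n in("scene","side")]
E
```

```text
{'t': 0.0, 'joint_positions': array([-1.34233245e-01,  3.26964878e-01, -1.93613927e-01,  1.05201063e+00,
       -1.28235815e-05,  1.43662279e+00]), 'qd': array([ 0.00184582,  0.000635  , -0.00116452,  0.0007133 , -0.00130551,
        0.00081988]), 'effort': array([-1.24197268e-03, -4.43398941e+01,  2.62443137e+01,  1.56443648e-02,
       -1.97191571e-04, -6.55614656e-06]), 'tool_pos': array([5.49524384e-01, 5.44079279e-05, 3.03078898e-01]), 'eef_rot': array([-7.09196696e-04,  7.07127602e-01,  7.07085391e-01, -5.48534163e-04]), 'wrist_force': array([-0.8558414 ,  0.13781852,  0.22530532]), 'moment': array([-0.02915919, -0.0265585 , -0.03502899]), 'gripper_force': 0.0, 'finger_gap': 0.08550809070743871}
scene [[517.0, 0.0, 286.0], [0.0, 517.0, 208.6], [0.0, 0.0, 1.0]] 0.05081817216407866 [[-0.85, -0.299, 0.434, 0.072], [-0.527, 0.465, -0.712, 0.86], [0.011, -0.834, -0.552, 0.798], [0.0, 0.0, 0.0, 1.0]]
side [[429.9, 0.0, 279.6], [0.0, 429.9, 209.6], [0.0, 0.0, 1.0]] 0.02087494639819556 [[0.932, -0.214, 0.292, 0.277], [-0.362, -0.556, 0.748, -0.968], [0.003, -0.803, -0.596, 0.781], [0.0, 0.0, 0.0, 1.0]]
wrist [[349.2, 0.0, 275.7], [0.0, 349.2, 207.7], [0.0, 0.0, 1.0]] -0.03265807339607246 [[1.0, 0.001, -0.001, 0.55], [0.0, -0.956, -0.293, 0.076], [-0.001, 0.293, -0.956, 0.373], [0.0, 0.0, 0.0, 1.0]]
```

View pics/scene0.png

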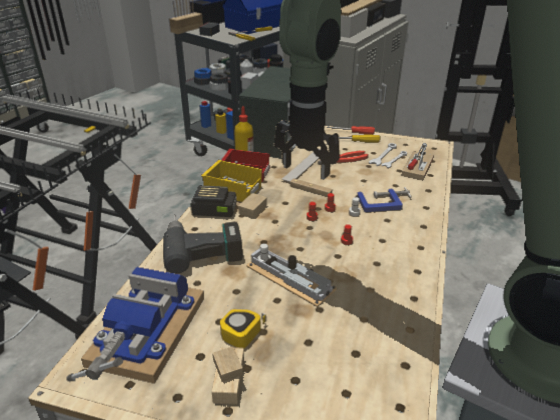

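View pics/wrist0.png

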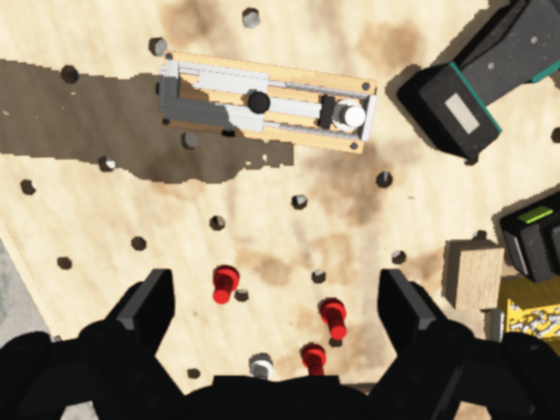

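The wrist view shows the track with its knob at (259,102) and first dog at (349,115), nose to the right. Dog candidates in the wrist view are silver (262,366), red (225,283), (333,318) and (314,360). Silver fits, because the reds are excluded. I'll check it in an enlarged crop next.

Run:
```python
import cv2,numpy as np
w=cv2.imread("pics/wrist0.png"); s=cv2.imread("pics/scene0.png"); d=cv2.imread("pics/side0.png")
a=cv2.resize(w[40:165,150:390],(768,400),interpolation=cv2.INTER_CUBIC)
b=cv2.resize(s[180:250,300:420],(343,200),interpolation=cv2.INTER_CUBIC)
c=cv2.resize(s[232:312,236:346],(275,200),interpolation=cv2.INTER_CUBIC)
cv2.imwrite("pics/crop1.png",np.vstack([a,np.hstack([b,c,np.zeros((200,768-618,3),np.uint8)])]))
```

```text
(no output)
```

View pics/crop1.png

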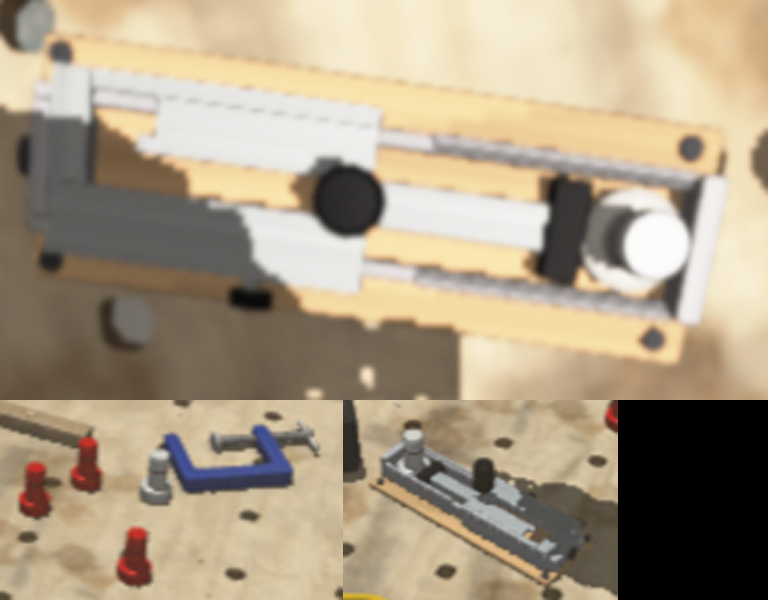

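View pics/side0.png

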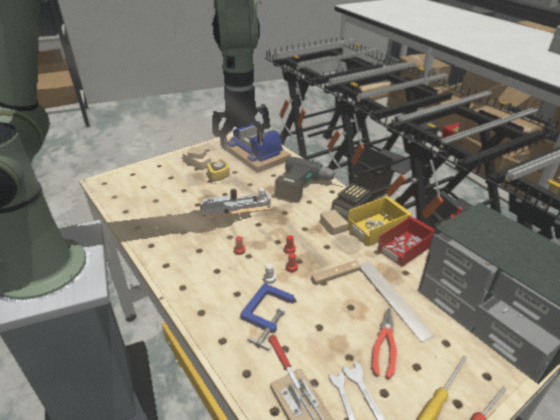

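The first crop shows the track from above, with the knob top at (349,201), the first dog's pin top at (655,247), and the base's long edges and corners clear. The lower-left crop confirms the silver dog standing alone, foot down, at scene pixel (355,207), about 20 px from the blue G-clamp. The side view shows it too, at (270,273).

Run:
```python
from h import *
# pose at t=0 (the wrist pic)
s={"tool_pos":[5.49524384e-01,5.44079279e-05,3.03078898e-01],"eef_rot":[-7.09196696e-04,7.07127602e-01,7.07085391e-01,-5.48534163e-04]}
W=cam("wrist",s); S=cam("scene"); D=cam("side")
c=lambda u,v:(150+u/3.2,40+v/3.2)
p={}
for n,u,v,z in[("knob",349,201,.064),("dog1",655,247,.054),("TL",60,38,.006),("TR",722,130,.006),("BRa",300,312,.006),("BR",680,362,.006),("nT",727,180,.03),("nB",695,325,.03),("gT",382,106,.028),("gB",358,292,.028)]:
    p[n]=onz(W,*c(u,v),z); print(n,p[n].round(4), "scene",proj(S,p[n]).round(0),"side",proj(D,p[n]).round(0))
for a,b in(("TL","TR"),("BRa","BR"),("knob","dog1")):
    d=p[b]-p[a]; print(a,b,np.degrees(np.arctan2(d[1],d[0])).round(2),np.hypot(d[0],d[1]).round(4))
d=p["nT"]-p["nB"]; print("nose",np.degrees(np.arctan2(-d[0],d[1])))
d=p["gT"]-p["gB"]; print("gate",np.degrees(np.arctan2(-d[0],d[1])),np.hypot(d[0],d[1]))
for n,C in(("wrist",W),("scene",S),("side",D)):
    im=cv2.imread(f"pics/{n}0.png"); h=cv2.cvtColor(im,cv2.COLOR_BGR2HSV).astype(int)
    m=((h[...,1]<45)&(h[...,2]>120)).astype(np.uint8)
    x,y={"wrist":(262,366),"scene":(355,207),"side":(270,273)}[n]
    k,l,st,ce=cv2.connectedComponentsWithStats(m)
    for i in range(1,k):
        if abs(ce[i][0]-x)<20 and abs(ce[i][1]-y)<25 and st[i][4]>15: print(n,st[i],ce[i].round(1), onz(C,ce[i][0],ce[i][1],.024).round(4))
```

```text
knob [0.5355 0.0747 0.064 ] scene [291. 257.] side [233. 190.]
dog1 [0.6197 0.0626 0.054 ] scene [263. 245.] side [261. 189.]
TL [0.4452 0.1227 0.006 ] scene [315. 304.] side [202. 203.]
TR [0.649  0.0961 0.006 ] scene [246. 264.] side [267. 194.]
BRa [0.5164 0.0399 0.006 ] scene [306. 271.] side [231. 213.]
BR [0.6408 0.0238 0.006 ] scene [265. 250.] side [272. 207.]
nT [0.645  0.0808 0.03  ] scene [250. 254.] side [267. 191.]
nB [0.6387 0.0385 0.03  ] scene [263. 245.] side [270. 198.]
gT [0.5437 0.1011 0.028 ] scene [282. 274.] side [234. 194.]
gB [0.5362 0.048  0.028 ] scene [297. 263.] side [237. 204.]
TL TR -7.44 0.2055
BRa BR -7.35 0.1254
knob dog1 -8.21 0.0851
nose -8.566531365386675
gate -8.060299324189081 0.05363002594995198
wrist [253 338   4   7  18] [254.7 341.4] [ 0.5247 -0.1973  0.024 ]
wrist [251 360  26  19 199] [265.5 367.3] [ 0.5372 -0.2353  0.024 ]
wrist [250 367   4  10  19] [250.8 372.7] [ 0.519  -0.2436  0.024 ]
scene [352 197   7   7  31] [354.9 199.3] [ 0.5437 -0.2811  0.024 ]
scene [349 207  11   7  31] [353.2 210.2] [ 0.524  -0.2286  0.024 ]
side [240 263  55  55 320] [268.6 282. ] [ 0.5178 -0.2812  0.024 ]
```

step_arm(deltas=[[0,0.2,0.6,0,0,0.0215,1],[0,0.25,1,0,0,0.0215,1],[0,0.25,1,0,0,0.0215,1],[0,0.25,1,0,0,0.0215,1]])

```text
t: 0.65
tool_pos: [0.5703, -0.0, 0.2248]
eef_rot: [0.0, 0.753, 0.658, 0.0]
wrist_force: [0.2, -0.1, 0.6]
finger_gap: 0.0856
gripper_force: 0.0
```

Run:
```python
from h import *
import json
s=manip.observe(); im=save("wrist","wrist1")
json.dump({k:np.asarray(s[k]).tolist() for k in("tool_pos","eef_rot")},open("s1.json","w")); print(s["t"],s["tool_pos"],np.degrees(R.from_matrix(Rq(s["eef_rot"])).as_euler("zyx")))
cv2.imwrite("pics/wrist1b.png",cv2.resize(im[:330,:,::-1],(800,471)))
```

```text
0.65 [ 5.70326972e-01 -3.10561158e-05  2.24846473e-01] [-8.22649112e+01  4.04565920e-02  1.79995434e+02]
```

View pics/wrist1b.png

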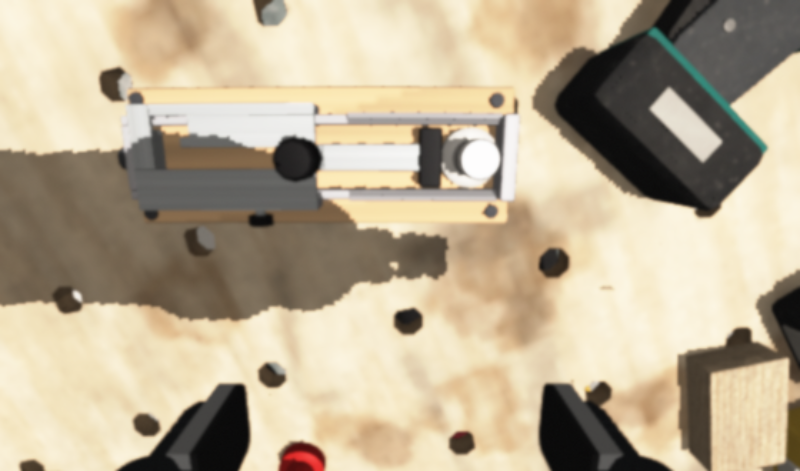

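The close view shows the track level in the picture. In the enlarged image the knob top is at (297,159), the dog pin top at (479,158), the gate's front edge at x≈317 and its long edges at y≈104 and 210.

Run:
```python
from h import *
import json
s=json.load(open("s1.json")); W=cam("wrist",s); S=cam("scene")
im=cv2.imread("pics/wrist1.png"); h=cv2.cvtColor(im,cv2.COLOR_BGR2HSV).astype(int)
def blob(m,x,y):
    k,l,st,ce=cv2.connectedComponentsWithStats(m.astype(np.uint8)); i=min(range(1,k),key=lambda i:np.hypot(*(ce[i]-[x,y]))+(1e3 if st[i][4]<100 else 0)); 
    c,r=cv2.minEnclosingCircle(np.argwhere(l==i)[:,::-1].astype(np.float32)); return ce[i],st[i],c,r
kb=blob(h[...,2]<45,208,111); db=blob((h[...,2]>235)&(h[...,1]<25),335,110.5)
print(kb,db)
c=lambda u,v:(u*.7,v*.7)
K=onz(W,*c(297,159),.064); D=onz(W,*c(479,158),.054); print("knob",K,"dog1",D)
f=lambda a,za,b,zb:(onz(W,*c(*a),za)+onz(W,*c(*b),zb))/2
print("centre line from base, left/right", f((170,87),.006,(170,222),.006), f((490,87),.006,(490,222),.006))
print("gate", f((220,104),.028,(220,210),.028),f((300,104),.028,(300,210),.028), "front",onz(W,*c(317,190),.028))
print("nose top inner",onz(W,*c(502,158),.03)," outer",onz(W,*c(518,158),.03))
d=D-K; print("yaw",np.degrees(np.arctan2(d[1],d[0])),np.hypot(d[0],d[1]))
```

```text
(array([207.16292135, 111.31179775]), array([192,  97,  32,  30, 712], dtype=int32), (207.5, 111.0), 15.787753105163574) (array([334.95665172, 107.53213752]), array([317,  90,  32,  35, 669], dtype=int32), (331.1538391113281, 107.15384674072266), 18.656129837036133)
knob [0.5371425  0.07499995 0.064     ] dog1 [0.61949039 0.06400994 0.054     ]
centre line from base, left/right [0.45548284 0.08609122 0.006     ] [0.63346587 0.06155737 0.006     ]
gate [0.49076124 0.08078296 0.028     ] [0.53194612 0.07500297 0.028     ] front [0.53784638 0.05796986 0.028     ]
nose top inner [0.63511287 0.06132734 0.03      ]  outer [0.64329178 0.06025376 0.03      ]
yaw -7.601675467810146 0.08307801334125742
```

step_arm(deltas=[[0.4,-0.25,0.3,0,0,0,0],[0.87,-0.55,0.6,0,0,0,0],[0.87,-0.55,0.9,0,0,0,0],[0.87,-0.55,0.9,0,0,0,0],[0.87,-0.55,0.9,0,0,0,0]], force=30)

```text
t: 1.32
tool_pos: [0.5371, 0.0746, 0.1536]
eef_rot: [0.001, 0.753, 0.658, 0.001]
wrist_force: [0.2, -0.1, -0.9]
finger_gap: 0.0428
gripper_force: 0.0
```

Run:
```python
from h import *
s=manip.observe(); im=save("scene","sc2"); print(s["tool_pos"],s["finger_gap"],s["wrist_force"])
cv2.imwrite("pics/sc2b.png",cv2.resize(im[150:330,200:400,::-1],(640,576),interpolation=cv2.INTER_CUBIC))
S=cam("scene")
print([proj(S,p).round(1) for p in([.5368,.075,.064],[.5368,.075,.034],s["tool_pos"]-[0,0,.054])])
```

```text
[0.53709116 0.07462056 0.15361387] 0.042792335037161455 [ 0.20047207 -0.06402443 -0.92901969]
[array([290.9, 256.6]), array([290.7, 266.9]), array([291.2, 243.9])]
```

View pics/sc2b.png

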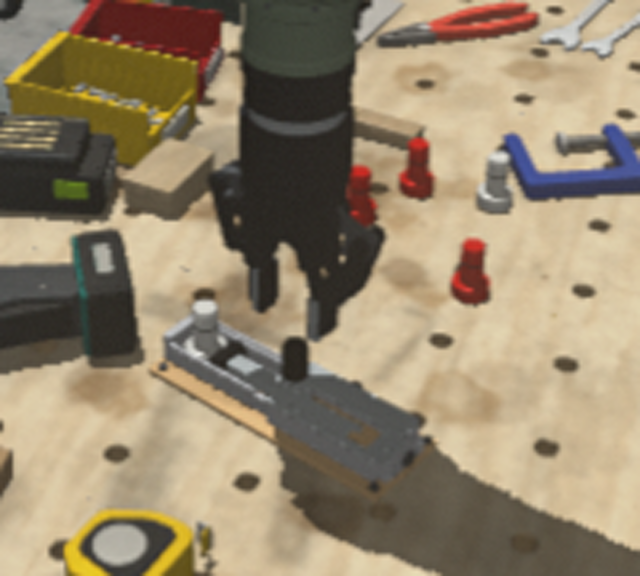

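The hand is right above the knob: its top is at crop (294,341), which is scene (291.9,256.6) against a predicted (290.9,256.6). Going down to grip it.

step_arm(deltas=[[0,0,0.3,0,0,0,0],[0,0,0.59,0,0,0,0],[0,0,0.59,0,0,0,0],[0,0,0.59,0,0,0,-0.3],[0,0,0.59,0,0,0,-0.7],[0,0,0.59,0,0,0,-0.7],[0,0,0.59,0,0,0,-0.7]], force=30)

```text
t: 2.25
tool_pos: [0.5349, 0.0751, 0.1061]
eef_rot: [-0.001, 0.753, 0.658, -0.0]
wrist_force: [-5.3, 0.8, 6.8]
finger_gap: 0.0189
gripper_force: 29.0
```

step_arm(deltas=[[0,-0.05,-0.01,0,0,0,-0.7],[0,-0.11,-0.01,0,0,0,-0.7],[0,-0.18,-0.01,0,0,0,-0.7],[0,-0.25,-0.01,0,0,0,-0.7],[0,-0.32,-0.01,0,0,0,-0.7],[0,-0.38,-0.01,0,0,0,-0.7],[0,-0.44,-0.01,0,0,0,-0.7],[0,-0.49,-0.01,0,0,0,-0.7],[0,-0.52,-0.01,0,0,0,-0.7],[0,-0.54,-0.01,0,0,0,-0.7],[0,-0.55,-0.01,0,0,0,-0.7]], force=40)

```text
t: 3.62
tool_pos: [0.495, 0.0806, 0.1065]
eef_rot: [0.002, 0.753, 0.658, 0.002]
wrist_force: [5.9, -0.0, -6.3]
finger_gap: 0.0185
gripper_force: 39.6
```

step_arm(deltas=[[0,-0.02,0,0,0,0,-0.7],[0,-0.04,0,0,0,0,-0.7],[0,-0.06,0,0,0,0,-0.7],[0,-0.08,0,0,0,0,-0.7],[0,-0.1,0,0,0,0,-0.7]])

```text
t: 4.25
tool_pos: [0.4873, 0.0816, 0.1065]
eef_rot: [0.002, 0.753, 0.658, 0.002]
wrist_force: [5.8, -0.9, -5.8]
finger_gap: 0.0186
gripper_force: 39.6
```

step_arm(deltas=[[0,-0.02,0,0,0,0,-0.7],[0,-0.03,0,0,0,0,-0.7],[0,-0.04,0,0,0,0,-0.7],[0,-0.05,0,0,0,0,-0.7]])

```text
t: 4.75
tool_pos: [0.4834, 0.0822, 0.1065]
eef_rot: [0.002, 0.753, 0.658, 0.002]
wrist_force: [7.6, -0.4, -6.9]
finger_gap: 0.0186
gripper_force: 39.6
```

step_arm(deltas=[[0,-0.02,0,0,0,0,-0.7],[0,-0.04,0,0,0,0,-0.7],[0,-0.06,0,0,0,0,-0.7],[0,-0.075,0,0,0,0,-0.7]])

```text
t: 5.25
tool_pos: [0.4775, 0.083, 0.1065]
eef_rot: [0.002, 0.753, 0.658, 0.002]
wrist_force: [6.8, 0.1, -6.8]
finger_gap: 0.0186
gripper_force: 39.5
```

step_arm(deltas=[[0,-0.02,0,0,0,0,-0.7],[0,-0.035,0,0,0,0,-0.7],[0,-0.05,0,0,0,0,-0.7],[0,-0.05,0,0,0,0,-0.7]])

```text
t: 5.75
tool_pos: [0.4734, 0.0835, 0.1065]
eef_rot: [0.002, 0.753, 0.658, 0.002]
wrist_force: [6.6, -1.6, -7.2]
finger_gap: 0.0184
gripper_force: 39.6
```

Travel is now about 62 mm. I'll go gently from here.

step_arm(deltas=[[0,-0.015,0,0,0,0,-0.7],[0,-0.03,0,0,0,0,-0.7],[0,-0.03,0,0,0,0,-0.7]])

```text
t: 6.12
tool_pos: [0.471, 0.0839, 0.1065]
eef_rot: [0.002, 0.753, 0.658, 0.002]
wrist_force: [6.0, -0.9, -6.0]
finger_gap: 0.0187
gripper_force: 39.6
```

step_arm(deltas=[[0,-0.01,0,0,0,0,-0.7],[0,-0.02,0,0,0,0,-0.7],[0,-0.02,0,0,0,0,-0.7]])

```text
t: 6.5
tool_pos: [0.4695, 0.0841, 0.1065]
eef_rot: [0.002, 0.753, 0.658, 0.002]
wrist_force: [6.6, -1.5, -5.8]
finger_gap: 0.0188
gripper_force: 39.5
```

step_arm(deltas=[[0,-0.01,0,0,0,0,-0.7],[0,-0.02,0,0,0,0,-0.7],[0,-0.02,0,0,0,0,-0.7]])

```text
t: 6.88
tool_pos: [0.468, 0.0843, 0.1065]
eef_rot: [0.002, 0.753, 0.658, 0.002]
wrist_force: [7.4, -0.9, -6.5]
finger_gap: 0.0187
gripper_force: 39.5
```

step_arm(deltas=[[0,-0.01,0,0,0,0,-0.7],[0,-0.02,0,0,0,0,-0.7],[0,-0.02,0,0,0,0,-0.7]])

```text
t: 7.25
tool_pos: [0.4664, 0.0845, 0.1065]
eef_rot: [0.002, 0.753, 0.658, 0.002]
wrist_force: [6.3, -0.9, -6.3]
finger_gap: 0.019
gripper_force: 39.5
```

step_arm(deltas=[[0,-0.01,0,0,0,0,-0.7],[0,-0.015,0,0,0,0,-0.7],[0,-0.015,0,0,0,0,-0.7]])

```text
t: 7.62
tool_pos: [0.4653, 0.0846, 0.1065]
eef_rot: [0.002, 0.753, 0.658, 0.002]
wrist_force: [6.1, -0.6, -7.2]
finger_gap: 0.0185
gripper_force: 39.5
```

step_arm(deltas=[[0,-0.01,0,0,0,0,-0.7],[0,-0.015,0,0,0,0,-0.7],[0,-0.015,0,0,0,0,-0.7]])

```text
t: 8.0
tool_pos: [0.4641, 0.0848, 0.1065]
eef_rot: [0.002, 0.753, 0.658, 0.002]
wrist_force: [7.2, -1.1, -6.2]
finger_gap: 0.0185
gripper_force: 39.5
```

step_arm(deltas=[[0,-0.01,0,0,0,0,-0.7],[0,-0.015,0,0,0,0,-0.7],[0,-0.015,0,0,0,0,-0.7]])

```text
t: 8.38
tool_pos: [0.463, 0.085, 0.1065]
eef_rot: [0.002, 0.753, 0.658, 0.002]
wrist_force: [7.2, -1.1, -7.3]
finger_gap: 0.0182
gripper_force: 39.5
```

step_arm(deltas=[[0,-0.01,0,0,0,0,-0.7],[0,-0.015,0,0,0,0,-0.7],[0,-0.015,0,0,0,0,-0.7]])

```text
t: 8.75
tool_pos: [0.4628, 0.085, 0.1066]
eef_rot: [0.003, 0.753, 0.658, 0.003]
wrist_force: [9.8, -1.5, -11.2]
finger_gap: 0.0184
gripper_force: 39.4
```

step_arm(deltas=[[0,-0.01,0,0,0,0,-0.7],[0,-0.015,0,0,0,0,-0.7],[0,-0.015,0,0,0,0,-0.7]])

```text
t: 9.12
tool_pos: [0.4626, 0.085, 0.1066]
eef_rot: [0.004, 0.753, 0.658, 0.004]
wrist_force: [12.4, -0.8, -13.5]
finger_gap: 0.0185
gripper_force: 39.5
```

The stop is felt at x≈0.463, with force up from 7 to 12 N. I'll ease off a touch and slide left.

step_arm(deltas=[[0,0.012,0,0,0,0,-0.7],[0.02,0.015,0,0,0,0,-0.7],[0.045,0.015,0,0,0,0,-0.7],[0.07,0.015,0,0,0,0,-0.7],[0.095,0.015,0,0,0,0,-0.7],[0.095,0.015,0,0,0,0,-0.7]])

```text
t: 9.88
tool_pos: [0.4638, 0.0923, 0.1066]
eef_rot: [0.004, 0.753, 0.658, 0.003]
wrist_force: [9.0, -2.5, -10.5]
finger_gap: 0.0189
gripper_force: 39.8
```

step_arm(deltas=[[0.02,0,0,0,0,0,-0.7],[0.045,0,0,0,0,0,-0.7],[0.07,0,0,0,0,0,-0.7],[0.09,0,0,0,0,0,-0.7],[0.105,0,0,0,0,0,-0.7],[0.105,0,0,0,0,0,-0.7]])

```text
t: 10.62
tool_pos: [0.4649, 0.1005, 0.1066]
eef_rot: [0.004, 0.753, 0.657, 0.003]
wrist_force: [9.2, -4.2, -10.3]
finger_gap: 0.0184
gripper_force: 39.8
```

step_arm(deltas=[[0,0.02,0,0,0,0,-0.7],[0,0.045,0,0,0,0,-0.7],[0,0.07,0,0,0,0,-0.7],[0,0.09,0,0,0,0,-0.7],[0,0.105,0,0,0,0,-0.7],[0,0.105,0,0,0,0,-0.7]])

```text
t: 11.38
tool_pos: [0.4721, 0.0998, 0.1065]
eef_rot: [0.002, 0.753, 0.658, 0.002]
wrist_force: [6.9, -1.6, -6.4]
finger_gap: 0.0188
gripper_force: 40.1
```

step_arm(deltas=[[0,0.01,0,0,0,0,-0.7],[0,0.02,0,0,0,0,-0.7],[0,0.03,0,0,0,0,-0.7],[0,0.03,0,0,0,0,-0.7]])

```text
t: 11.88
tool_pos: [0.473, 0.0997, 0.1063]
eef_rot: [0.001, 0.753, 0.658, 0.001]
wrist_force: [5.2, -0.9, 0.0]
finger_gap: 0.0182
gripper_force: 40.6
```

step_arm(deltas=[[0,0.01,0,0,0,0,-0.7],[0,0.02,0,0,0,0,-0.7],[0,0.025,0,0,0,0,-0.7],[0,0.025,0,0,0,0,-0.7]])

```text
t: 12.38
tool_pos: [0.4734, 0.0996, 0.1061]
eef_rot: [0.0, 0.753, 0.658, 0.0]
wrist_force: [1.9, -1.3, 6.5]
finger_gap: 0.019
gripper_force: 41.4
```

step_arm(deltas=[[0,0,0,0,0,0,-0.6],[0,0,0,0,0,0,-0.3],[0,0,0,0,0,0,0],[0,0,0,0,0,0,0],[0,0,-0.3,0,0,0,0],[0,0,-0.9,0,0,0,0],[0,0,-1,0,0,0,0]])

```text
t: 13.25
tool_pos: [0.4748, 0.0997, 0.188]
eef_rot: [0.001, 0.753, 0.658, 0.002]
wrist_force: [0.7, -0.6, -0.7]
finger_gap: 0.0425
gripper_force: 0.0
```

step_arm(deltas=[[-0.6,0.1,-0.2,0,0,0,0],[-1,0.2,-0.4,0,0,0,0],[-1,0.2,-0.4,0,0,0,0]])

```text
t: 13.62
tool_pos: [0.479, 0.0165, 0.2178]
eef_rot: [0.001, 0.754, 0.657, 0.0]
wrist_force: [0.7, 0.6, -0.5]
finger_gap: 0.0424
gripper_force: 0.0
```

Run:
```python
from h import *
import json
s=manip.observe(); im=save("wrist","wrist3")
json.dump({k:np.asarray(s[k]).tolist() for k in("tool_pos","eef_rot")},open("s3.json","w")); print(s["t"],s["tool_pos"],s["finger_gap"])
W=cam("wrist",s)
print(proj(W,[.4734,.0996,.064]),proj(W,[.5352,-.22,0.048]))
```

```text
13.625 [0.47898027 0.01646161 0.21780609] 0.04237802340246243
[247.15309994  91.7340018 ] [370.31373993 443.90414835]
```

View pics/wrist3.png

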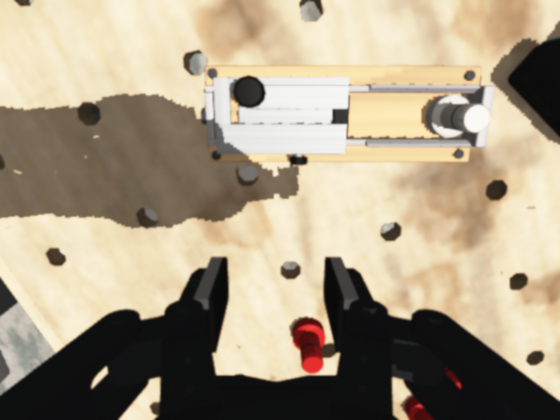

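The knob sits in the pocket at (248,91), matching the predicted (247,92), and the gap is open from u≈347 to the first dog at (470,118). Next I go over to the loose dog.

step_arm(deltas=[[-0.5,0.15,0,0,0,0,0.3],[-1,0.3,0,0,0,0,0.3]])

```text
t: 13.92
tool_pos: [0.4909, -0.0638, 0.2163]
eef_rot: [-0.001, 0.752, 0.659, -0.0]
wrist_force: [-0.0, -0.5, -0.3]
finger_gap: 0.0552
gripper_force: 0.0
```

step_arm(deltas=[[-0.6,0.15,0,0,0,0,0.3],[-1,0.3,0,0,0,0,0.3]])

```text
t: 14.18
tool_pos: [0.504, -0.1473, 0.2162]
eef_rot: [-0.001, 0.753, 0.658, -0.0]
wrist_force: [0.5, -0.1, -0.3]
finger_gap: 0.0553
gripper_force: 0.0
```

step_arm(deltas=[[-0.6,0.15,0,0,0,0,0.3],[-1,0.3,0,0,0,0,0.3],[-1,0.3,0,0,0,0,0.3]])

```text
t: 14.55
tool_pos: [0.5176, -0.2303, 0.216]
eef_rot: [-0.001, 0.754, 0.657, -0.0]
wrist_force: [-0.8, 0.2, -0.4]
finger_gap: 0.0551
gripper_force: 0.0
```

Run:
```python
from h import *
import json
s=manip.observe(); im=save("wrist","wrist4")
json.dump({k:np.asarray(s[k]).tolist() for k in("tool_pos","eef_rot")},open("s4.json","w")); print(s["t"],s["tool_pos"],s["finger_gap"])
W=cam("wrist",s); print(proj(W,[.5352,-.235,0.024]))
```

```text
14.55 [ 0.5175947  -0.23033075  0.21599488] 0.055139237023624665
[298.70798221 205.58270503]
```

View pics/wrist4.png

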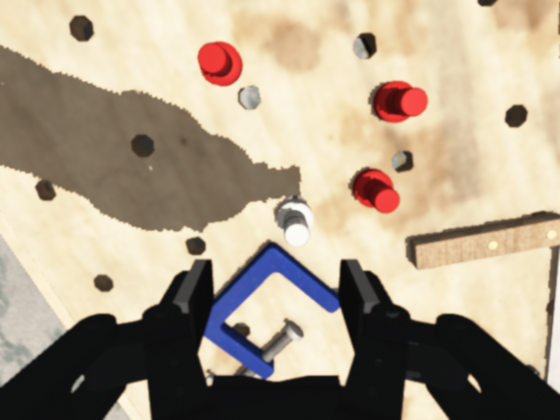

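The silver dog's pin top is at (297,231) and its foot is around (294,213). The blue clamp's corner is just below, at (275,250).

Run:
```python
from h import *
import json
s=json.load(open("s4.json")); W=cam("wrist",s)
h=cv2.cvtColor(cv2.imread("pics/wrist4.png"),cv2.COLOR_BGR2HSV).astype(int)
m=((h[...,2]>200)&(h[...,1]<28)).astype(np.uint8); m[:, :270]=0; m[:,325:]=0; m[:190]=0; m[260:]=0
ys,xs=np.nonzero(m); print("mask",xs.min(),xs.max(),ys.min(),ys.max())
print(m[218:246,280:315:1].sum(1))
P=onz(W,297,233,.048); print("pin top c",P,"edges",onz(W,284,233,.048),onz(W,310,233,.048), "bottom edge",onz(W,297,ys.max(),.048))
print("foot proj",proj(W,[P[0],P[1],0]), "scene top",proj(cam("scene"),P),"side",proj(cam("side"),P))
Rm=Rq(s["eef_rot"]); print("delta tool mm",(Rm.T@(np.array([P[0],P[1],.096])-s["tool_pos"]))*1000/80)
print("clamp corner",onz(W,273,245,.02),onz(W,340,300,.02))
```

```text
mask 279 324 203 249
[ 7  8  8  7  7  6 13 17 20 21 25 27 26 27 27 24 25 25 25 24 23 23 22 21
 19 17 15 12]
pin top c [ 0.53087355 -0.24821235  0.048     ] edges [ 0.5214882  -0.24692094  0.048     ] [ 0.54026287 -0.24950612  0.048     ] bottom edge [ 0.52937813 -0.26078395  0.048     ]
foot proj [293.75676004 212.82920234] scene top [354.73568784 198.71200879] side [268.89000298 264.43494582]
delta tool mm [-0.19981415  0.19669984  1.49956789]
clamp corner [ 0.51037679 -0.2669885   0.02      ] [ 0.56090902 -0.32621011  0.02      ]
```

step_arm(deltas=[[-0.215,0.195,0.3,0,0,0,0.1],[-0.215,0.195,0.8,0,0,0,0.1],[-0.215,0.195,0.9,0,0,0,0.1],[-0.215,0.195,0.9,0,0,0,0.1]], force=30)

```text
t: 15.1
tool_pos: [0.5302, -0.247, 0.1452]
eef_rot: [-0.001, 0.753, 0.658, -0.0]
wrist_force: [-0.6, -0.0, 0.6]
finger_gap: 0.0469
gripper_force: 0.0
```

Run:
```python
from h import *
s=manip.observe(); print(s["t"],s["tool_pos"],s["finger_gap"]); save("wrist","wrist5"); W=cam("wrist",s); print(proj(W,[.5305,-.2497,.048]))
Rm=Rq(s["eef_rot"]); print((Rm.T@(np.array([.5305,-.2497,.096])-s["tool_pos"]))/.08)
h=cv2.cvtColor(cv2.imread("pics/wrist5.png"),cv2.COLOR_BGR2HSV).astype(int)
m=((h[...,2]>190)&(h[...,1]<28)).astype(np.uint8);k,l,st,ce=cv2.connectedComponentsWithStats(m)
for i in range(1,k):
    if st[i][4]>100: print(st[i],ce[i])
```

```text
15.1 [ 0.53015709 -0.2470196   0.14518338] 0.04687373587173777
[277.0063554  258.19242994]
[-0.0333229   0.00987881  0.61473774]
[ 240   47   39   63 1124] [260.7980427   74.56227758]
[207  57  23  28 521] [217.85220729  70.45489443]
[243 136  14  14 125] [249.568 142.576]
[292 146  17  29 201] [299.7761194  157.95522388]
[ 20 222  48  36 428] [ 46.17757009 237.99299065]
[367 251  22  19 174] [378.36781609 259.33908046]
[308 261  16  20 168] [314.99404762 271.44047619]
[269 334  21  17 177] [278.88135593 342.88135593]
```

View pics/wrist5.png

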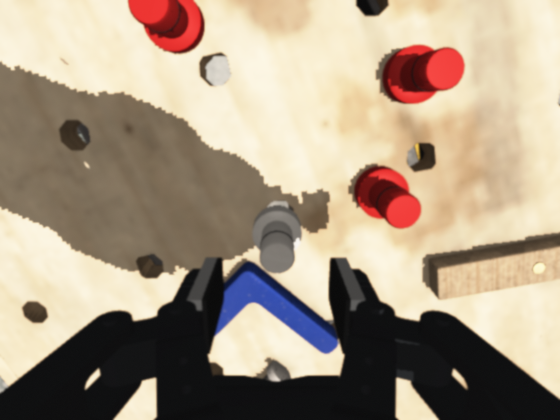

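The pin top is at (277,254), centred between the fingers. Going down to grip.

step_arm(deltas=[[-0.01,0.005,0.3,0,0,0,0.1],[-0.01,0.005,0.61,0,0,0,0.1],[-0.01,0.005,0.61,0,0,0,0.1],[-0.01,0.005,0.61,0,0,0,-0.4],[-0.01,0.005,0.61,0,0,0,-0.7],[-0.01,0.005,0.61,0,0,0,-0.7],[-0.01,0.005,0.61,0,0,0,-0.7]], force=25)

```text
t: 16.02
tool_pos: [0.532, -0.2499, 0.0985]
eef_rot: [0.001, 0.753, 0.658, 0.001]
wrist_force: [-0.2, 0.3, 6.7]
finger_gap: 0.0224
gripper_force: 24.9
```

step_arm(deltas=[[0,0,-0.1,0,0,0,-0.7],[0,0,-0.4,0,0,0,-0.7],[0,0,-0.8,0,0,0,-0.7],[0,0,-1,0,0,0,-0.7],[0,0,-1,0,0,0,-0.7]])

```text
t: 16.65
tool_pos: [0.5315, -0.2498, 0.1779]
eef_rot: [0.001, 0.753, 0.658, 0.0]
wrist_force: [-0.3, -0.4, -0.6]
finger_gap: 0.0224
gripper_force: 24.4
```

Run:
```python
from h import *
s=manip.observe(); print(s["t"],s["tool_pos"],s["joint_positions"],s["finger_gap"],s["gripper_force"],s["wrist_force"])
```

```text
16.65 [ 0.53153948 -0.24982601  0.17794894] [-5.64998653e-01  5.01360276e-01 -2.67239264e-01  7.99492700e-01
 -2.74553623e-05  1.14090209e+00] 0.02235598249590961 24.35075490284362 [-0.28642484 -0.44233133 -0.62514552]
```

step_arm(deltas=[[0.4,0,0,0,0,0,-0.7],[1,0,0,0,0,0,-0.7]])

```text
t: 16.9
tool_pos: [0.5411, -0.1701, 0.1753]
eef_rot: [-0.001, 0.754, 0.657, -0.0]
wrist_force: [-0.2, -0.2, -1.2]
finger_gap: 0.0222
gripper_force: 24.3
```

step_arm(deltas=[[0.5,0,0,0,0,0,-0.7],[1,0,0,0,0,0,-0.7]])

```text
t: 17.15
tool_pos: [0.5516, -0.0893, 0.1752]
eef_rot: [-0.001, 0.753, 0.658, -0.001]
wrist_force: [-0.6, 0.8, -0.8]
finger_gap: 0.0226
gripper_force: 24.4
```

step_arm(deltas=[[0.5,0,0,0,0,0,-0.7],[1,0,0,0,0,0,-0.7]])

```text
t: 17.4
tool_pos: [0.5624, -0.0102, 0.1752]
eef_rot: [-0.001, 0.753, 0.658, -0.001]
wrist_force: [-0.1, -0.7, -1.2]
finger_gap: 0.0224
gripper_force: 24.3
```

step_arm(deltas=[[0.5,0.03,0,0,0,0,-0.7],[0.9,0.03,0,0,0,0,-0.7],[1,0.03,0,0,0,0,-0.7]])

```text
t: 17.77
tool_pos: [0.5756, 0.0691, 0.1752]
eef_rot: [-0.001, 0.752, 0.659, -0.001]
wrist_force: [-0.5, -0.6, -0.2]
finger_gap: 0.0226
gripper_force: 24.3
```

step_arm(deltas=[[0,0,0,0,0,-0.028,-0.7],[0,0,0,0,0,-0.056,-0.7],[0,0,0,0,0,-0.084,-0.7],[0,0,0,0,0,-0.112,-0.7],[0,0,0,0,0,-0.14,-0.7],[0,0,0,0,0,-0.168,-0.7],[0,0,0,0,0,-0.196,-0.7],[0,0,0,0,0,-0.224,-0.7],[0,0,0,0,0,-0.25,-0.7],[0,0,0,0,0,-0.25,-0.7],[0,0,0,0,0,-0.25,-0.7]])

```text
t: 19.15
tool_pos: [0.576, 0.0669, 0.1762]
eef_rot: [-0.0, 0.069, 0.998, -0.0]
wrist_force: [-0.2, 0.1, -1.5]
finger_gap: 0.0224
gripper_force: 24.3
```

Run:
```python
from h import *
s=manip.observe(); Rm=Rq(s["eef_rot"]); print(s["t"],s["tool_pos"],s["finger_gap"],Rm.round(4).tolist())
for x in(.004,):
    P=np.array([.5736,.0697,0])+x*np.array([.9907,-.1357,0]); P[2]=.1055
    print((Rm.T@(P-s["tool_pos"]))/.08)
im=save("wrist","wrist6")
```

```text
19.15 [0.5760406  0.06686223 0.17616425] 0.022443741248363493 [[-0.9905, 0.1376, -0.0009], [0.1376, 0.9905, -0.0002], [0.0009, -0.0003, -1.0]]
[-0.01569561  0.03130967  0.8832795 ]
```

View pics/wrist6.png

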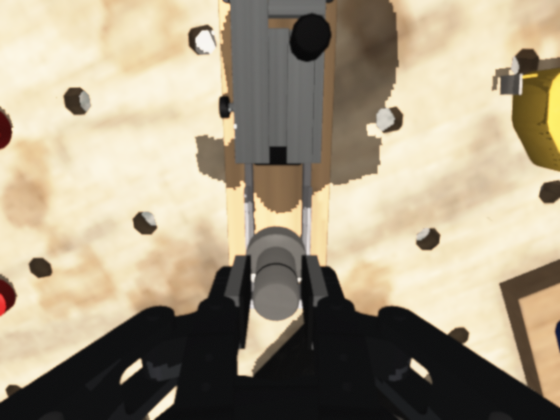

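The dog hangs upright between the fingers at (275,270). The channel walls run at u≈249 and 305 below the gate. I'll measure the centre line exactly.

Run:
```python
from h import *
s=manip.observe(); W=cam("wrist",s)
g=cv2.imread("pics/wrist6.png").astype(int)
for r in(185,200,215): print(r,[(c,*g[r,c]) for c in list(range(224,262,2))+list(range(290,332,2))] if r==200 else "")
h=cv2.cvtColor(g.astype(np.uint8),cv2.COLOR_BGR2HSV)
for r in(175,185,195,205,215):
    sat=h[r,:,1].astype(int); grey=np.nonzero(sat[235:320]<60)[0]+235; print(r,grey.tolist())
for P in([.5736,.0697],):
    for x in(-.02,-.01,0):
        q=np.array([*P,.02])+x*np.array([.9907,-.1357,0]); e=np.array([.1357,.9907,0])
        print(x,[proj(W,q+e*y).round(1).tolist() for y in(-.022,-.017,0,.017,.022)])
```

```text
185 
200 [(224, np.int64(214), np.int64(240), np.int64(249)), (226, np.int64(187), np.int64(229), np.int64(246)), (228, np.int64(178), np.int64(230), np.int64(249)), (230, np.int64(180), np.int64(232), np.int64(250)), (232, np.int64(178), np.int64(230), np.int64(250)), (234, np.int64(175), np.int64(228), np.int64(249)), (236, np.int64(175), np.int64(228), np.int64(249)), (238, np.int64(175), np.int64(228), np.int64(249)), (240, np.int64(176), np.int64(229), np.int64(249)), (242, np.int64(168), np.int64(222), np.int64(246)), (244, np.int64(121), np.int64(150), np.int64(177)), (246, np.int64(96), np.int64(98), np.int64(102)), (248, np.int64(90), np.int64(91), np.int64(94)), (250, np.int64(89), np.int64(90), np.int64(93)), (252, np.int64(78), np.int64(85), np.int64(93)), (254, np.int64(145), np.int64(194), np.int64(230)), (256, np.int64(185), np.int64(235), np.int64(252)), (258, np.int64(186), np.int64(235), np.int64(252)), (260, np.int64(133), np.int64(182), np.int64(221)), (290, np.int64(73), np.int64(102), np.int64(129)), (292, np.int64(71), np.int64(100), np.int64(126)), (294, np.in
[... 966 characters left out ...]
75 [245, 246, 247, 248, 249, 250, 251, 252, 303, 304, 305, 306, 307, 308, 309, 310]
185 [246, 247, 248, 249, 250, 251, 252, 303, 304, 305, 306, 307, 308, 309, 310]
195 [244, 245, 246, 247, 248, 249, 250, 251, 252, 302, 303, 304, 305, 306, 307, 308, 309, 310]
205 [244, 245, 246, 247, 248, 249, 250, 251, 252, 303, 304, 305, 306, 307, 308, 309, 310]
215 [244, 245, 246, 247, 248, 249, 250, 251, 252, 302, 303, 304, 305, 306, 307, 308, 309, 310]
-0.02 [[244.0, 182.3], [251.6, 182.3], [277.2, 182.3], [302.8, 182.3], [310.4, 182.3]]
-0.01 [[244.4, 196.9], [251.9, 196.9], [277.2, 196.9], [302.5, 196.9], [310.0, 196.8]]
0 [[244.8, 211.1], [252.2, 211.1], [277.2, 211.1], [302.2, 211.1], [309.5, 211.0]]
```

The wall edges match the prediction to within half a pixel. Lowering.

step_arm(deltas=[[-0.015,0.03,0.1,0,0,0,-0.7],[-0.015,0.03,0.3,0,0,0,-0.7],[-0.015,0.03,0.5,0,0,0,-0.7],[-0.015,0.03,0.6,0,0,0,-0.7],[-0.015,0.03,0.65,0,0,0,-0.7],[-0.015,0.03,0.7,0,0,0,-0.7],[-0.015,0.03,0.74,0,0,0,-0.7],[-0.015,0.03,0.74,0,0,0,-0.7]])

```text
t: 20.2
tool_pos: [0.5779, 0.0696, 0.1175]
eef_rot: [0.0, 0.067, 0.998, -0.0]
wrist_force: [0.5, -0.1, -0.9]
finger_gap: 0.0219
gripper_force: 24.3
```

Run:
```python
from h import *
s=manip.observe(); print(s["tool_pos"],s["wrist_force"],s["moment"],s["finger_gap"])
d=s["tool_pos"][:2]-np.array([.5736,.0697]); print("track xy",d@[.9907,-.1357],d@[.1357,.9907])
```

```text
[0.57786557 0.06956709 0.11746949] [ 0.47903493 -0.1366063  -0.91710237] [-0.00349446 -0.01256582 -0.02334467] 0.021858837666876935
track xy 0.004243934431770129 0.0004471606805266949
```

step_arm(deltas=[[0,0,0.03,0,0,0,-0.7],[0,0,0.06,0,0,0,-0.7],[0,0,0.09,0,0,0,-0.7],[0,0,0.12,0,0,0,-0.7],[0,0,0.14,0,0,0,-0.7],[0,0,0.14,0,0,0,-0.7]])

```text
t: 20.95
tool_pos: [0.5777, 0.0696, 0.1061]
eef_rot: [-0.0, 0.067, 0.998, -0.0]
wrist_force: [0.6, 0.7, -0.6]
finger_gap: 0.0224
gripper_force: 24.3
```

step_arm(deltas=[[0,0,0.015,0,0,0,-0.7],[0,0,0.03,0,0,0,-0.7],[0,0,0.03,0,0,0,-0.7]])

```text
t: 21.32
tool_pos: [0.578, 0.0696, 0.1046]
eef_rot: [0.0, 0.067, 0.998, -0.0]
wrist_force: [-1.2, -0.3, 5.3]
finger_gap: 0.0228
gripper_force: 25.2
```

Floor contact felt, with the underside at 6 mm. Releasing and rising.

step_arm(deltas=[[0,0,0.015,0,0,0,-0.5],[0,0,0.01,0,0,0,-0.2],[0,0,0,0,0,0,0],[0,0,0,0,0,0,0.1],[0,0,-0.2,0,0,0,0.1],[0,0,-0.6,0,0,0,0.1],[0,0,-1,0,0,0,0.1],[0,0,-1,0,0,0,0.1]])

```text
t: 22.32
tool_pos: [0.5799, 0.0696, 0.1876]
eef_rot: [0.003, 0.067, 0.998, 0.0]
wrist_force: [0.4, 0.2, -0.3]
finger_gap: 0.0469
gripper_force: 0.0
```

step_arm(deltas=[[0.2,0,-0.2,0,0,0.028,0.1],[0.4,0,-0.2,0,0,0.056,0.1],[0.4,0,-0.2,0,0,0.084,0.1],[0.4,0,-0.2,0,0,0.112,0.1],[0.4,0,-0.2,0,0,0.14,0.1],[0.4,0,-0.2,0,0,0.168,0.1],[0.4,0,-0.2,0,0,0.196,0.1],[0.4,0,-0.2,0,0,0.224,0.1],[0.4,0,-0.2,0,0,0.25,0.1],[0.4,0,-0.2,0,0,0.25,0.1],[0.4,0,-0.2,0,0,0.25,0.1]])

```text
t: 23.7
tool_pos: [0.5459, 0.0739, 0.1997]
eef_rot: [-0.0, 0.752, 0.659, -0.0]
wrist_force: [1.7, 0.2, -0.2]
finger_gap: 0.0468
gripper_force: 0.0
```

Run:
```python
from h import *
s=manip.observe(); print(s["t"],s["tool_pos"],s["finger_gap"]); W=cam("wrist",s); Rm=Rq(s["eef_rot"]); print(Rm.round(3).tolist())
a=save("scene","sc7")[205:325,220:360,::-1]; b=save("wrist","wr7")[:,:,::-1]
cv2.imwrite("pics/v7.png",np.hstack([cv2.resize(a,(350,300),interpolation=cv2.INTER_CUBIC),cv2.resize(b,(400,300))]))
S=cam("scene"); O=np.array([.5736,.0697,0]);
for z in(.006,.054): q=O+.004*np.array([.9907,-.1357,0]);q[2]=z; print(((proj(S,q)-[220,205])*2.5).round(1))
print("to knob pocket",Rm.T@(np.array([.4734,.0996,.106])-s["tool_pos"])/.08)
```

```text
23.7 [0.54592652 0.07388613 0.19966562] 0.04682397730976895
[[0.132, 0.991, -0.001], [0.991, -0.132, 0.0], [-0.0, -0.001, -1.0]]
[142.6 159.3]
[142.7 119.2]
to knob pocket [ 0.19856279 -0.94051956  1.17133204]
```

View pics/v7.png

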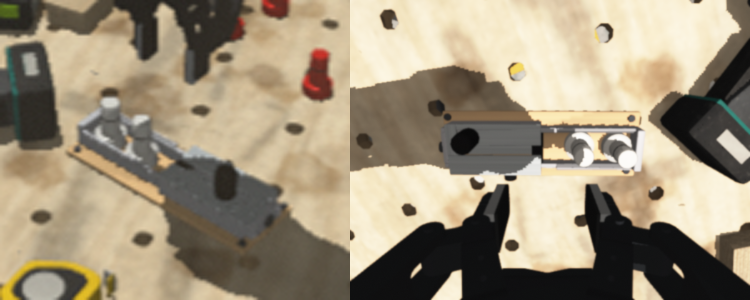

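The scene crop shows the loaded dog upright in the channel at (142,120), against a predicted (143,119). The knob is still parked. Those were my last pictures: I've viewed 11, one over the allowed 10. From here I go by the measured numbers.

step_arm(deltas=[[0.1,-0.5,0.2,0,0,0,0],[0.2,-0.95,0.4,0,0,0,0],[0.2,-0.95,0.55,0,0,0,0],[0.2,-0.95,0.55,0,0,0,0],[0.2,-0.95,0.55,0,0,0,0]])

```text
t: 24.42
tool_pos: [0.4746, 0.0998, 0.1565]
eef_rot: [0.001, 0.753, 0.658, 0.001]
wrist_force: [0.0, -0.1, -0.1]
finger_gap: 0.0428
gripper_force: 0.0
```

Run:
```python
from h import *
s=manip.observe(); print(s["t"],s["tool_pos"],s["finger_gap"]); W=cam("wrist",s); Rm=Rq(s["eef_rot"]); print(Rm.round(3).tolist())
print("to knob",Rm.T@(np.array([.4730,.0997,.106])-s["tool_pos"])/.08)
```

```text
24.425 [0.47456657 0.09976476 0.15645306] 0.04284511071344636
[[0.135, 0.991, 0.002], [0.991, -0.135, 0.0], [0.0, 0.002, -1.0]]
to knob [-0.00361449 -0.02046117  0.63062554]
```

step_arm(deltas=[[-0.004,-0.02,0.3,0,0,0,0],[-0.004,-0.025,0.58,0,0,0,0],[-0.004,-0.025,0.62,0,0,0,0],[-0.004,-0.025,0.62,0,0,0,-0.2],[-0.004,-0.025,0.62,0,0,0,-0.4],[-0.004,-0.025,0.62,0,0,0,-0.5],[-0.004,-0.025,0.62,0,0,0,-0.7],[-0.004,-0.025,0.62,0,0,0,-0.7]], force=30)

```text
t: 25.42
tool_pos: [0.473, 0.0998, 0.1073]
eef_rot: [0.002, 0.753, 0.658, 0.002]
wrist_force: [6.0, -1.5, 3.0]
finger_gap: 0.0189
gripper_force: 29.5
```

step_arm(deltas=[[0,-0.015,0,0,0,0,-0.7],[0,-0.035,0,0,0,0,-0.7],[0,-0.055,0,0,0,0,-0.7],[0,-0.075,0,0,0,0,-0.7],[0,-0.085,0,0,0,0,-0.7],[0,-0.085,0,0,0,0,-0.7]], force=40)

```text
t: 26.18
tool_pos: [0.4668, 0.1007, 0.1073]
eef_rot: [0.002, 0.753, 0.658, 0.002]
wrist_force: [6.8, -2.5, 1.6]
finger_gap: 0.0187
gripper_force: 39.2
```

step_arm(deltas=[[0,-0.01,0,0,0,0,-0.7],[0,-0.02,0,0,0,0,-0.7],[0,-0.02,0,0,0,0,-0.7]])

```text
t: 26.55
tool_pos: [0.4653, 0.1009, 0.1073]
eef_rot: [0.002, 0.753, 0.658, 0.002]
wrist_force: [6.8, -1.3, 2.3]
finger_gap: 0.0183
gripper_force: 39.1
```

step_arm(deltas=[[-0.02,-0.003,0,0,0,0,-0.7],[-0.045,-0.003,0,0,0,0,-0.7],[-0.07,-0.003,0,0,0,0,-0.7],[-0.095,-0.003,0,0,0,0,-0.7],[-0.12,-0.003,0,0,0,0,-0.7],[-0.12,-0.003,0,0,0,0,-0.7]])

```text
t: 27.3
tool_pos: [0.4639, 0.0914, 0.1074]
eef_rot: [0.002, 0.753, 0.658, 0.002]
wrist_force: [7.0, -1.3, 1.0]
finger_gap: 0.0185
gripper_force: 39.1
```

step_arm(deltas=[[-0.02,0,0,0,0,0,-0.7],[-0.045,0,0,0,0,0,-0.7],[-0.065,0,0,0,0,0,-0.7],[-0.08,0,0,0,0,0,-0.7],[-0.08,0,0,0,0,0,-0.7]])

```text
t: 27.92
tool_pos: [0.463, 0.0851, 0.1074]
eef_rot: [0.002, 0.753, 0.658, 0.002]
wrist_force: [6.5, -0.3, 1.4]
finger_gap: 0.0185
gripper_force: 39.1
```

In the lane. Easing forward.

step_arm(deltas=[[0,0.03,0,0,0,0,-0.7],[0,0.07,0,0,0,0,-0.7],[0,0.11,0,0,0,0,-0.7],[0,0.15,0,0,0,0,-0.7],[0,0.19,0,0,0,0,-0.7],[0,0.23,0,0,0,0,-0.7],[0,0.26,0,0,0,0,-0.7],[0,0.29,0,0,0,0,-0.7],[0,0.31,0,0,0,0,-0.7],[0,0.31,0,0,0,0,-0.7]])

```text
t: 29.18
tool_pos: [0.4873, 0.0818, 0.1073]
eef_rot: [0.002, 0.753, 0.658, 0.002]
wrist_force: [7.1, -1.2, 2.4]
finger_gap: 0.0184
gripper_force: 39.2
```

step_arm(deltas=[[0,0.02,0,0,0,0,-0.7],[0,0.04,0,0,0,0,-0.7],[0,0.06,0,0,0,0,-0.7],[0,0.08,0,0,0,0,-0.7],[0,0.1,0,0,0,0,-0.7],[0,0.12,0,0,0,0,-0.7],[0,0.14,0,0,0,0,-0.7],[0,0.16,0,0,0,0,-0.7],[0,0.18,0,0,0,0,-0.7],[0,0.18,0,0,0,0,-0.7]])

```text
t: 30.42
tool_pos: [0.501, 0.0799, 0.1073]
eef_rot: [0.001, 0.753, 0.658, 0.001]
wrist_force: [7.2, -1.4, 4.4]
finger_gap: 0.0185
gripper_force: 39.5
```

step_arm(deltas=[[0,0.015,0,0,0,0,-0.7],[0,0.03,0,0,0,0,-0.7],[0,0.045,0,0,0,0,-0.7],[0,0.06,0,0,0,0,-0.7],[0,0.06,0,0,0,0,-0.7]])

```text
t: 31.05
tool_pos: [0.5041, 0.0795, 0.1071]
eef_rot: [0.0, 0.753, 0.658, 0.0]
wrist_force: [1.9, -0.5, 9.4]
finger_gap: 0.0186
gripper_force: 40.0
```

Force dropped to 1.9 N at 31 mm travel, so both dogs are held snug. Releasing.

step_arm(deltas=[[0,0.01,0,0,0,0,-0.7],[0,0.01,0,0,0,0,-0.7],[0,0.01,0,0,0,0,-0.6],[0,0.01,0,0,0,0,-0.4],[0,0.01,0,0,0,0,-0.1],[0,0.01,0,0,0,0,0],[0,0.01,0,0,0,0,0],[0,0.01,-0.3,0,0,0,0],[0,0.01,-0.8,0,0,0,0],[0,0.01,-1,0,0,0,0]])

```text
t: 32.3
tool_pos: [0.5055, 0.0793, 0.1882]
eef_rot: [0.001, 0.753, 0.658, 0.001]
wrist_force: [0.4, 0.0, -0.9]
finger_gap: 0.0429
gripper_force: 0.0
```

step_arm(deltas=[[-0.5,0.3,-0.5,0,0,0,0],[-0.9,0.4,-0.6,0,0,0,0],[-0.9,0.4,-0.6,0,0,0,0],[-0.9,0.4,-0.6,0,0,0,0]])

```text
t: 32.8
tool_pos: [0.526, 0.0039, 0.2337]
eef_rot: [-0.001, 0.753, 0.658, -0.0]
wrist_force: [-0.6, 0.6, -0.4]
finger_gap: 0.0429
gripper_force: 0.0
```

Run:
```python
from h import *
s=manip.observe(); save("wrist","wr9"); print(s["t"],s["tool_pos"]); W=cam("wrist",s)
g=cv2.imread("pics/wr9.png"); h=cv2.cvtColor(g,cv2.COLOR_BGR2HSV).astype(int)
O=np.array([.5736,.0697,0]);ex=np.array([.9907,-.1357,0]);ey=np.array([.1357,.9907,0])
k,l,st,ce=cv2.connectedComponentsWithStats((h[...,2]<45).astype(np.uint8))
for i in range(1,k):
    if 200<st[i][4]<2500: p=onz(W,*ce[i],.064)-O; print("dark",ce[i].round(1),st[i][2:],"track",(p@ex).round(4),(p@ey).round(4))
for x in(.0155,.0465): q=O+ex*x;q[2]=.054;print("pin pred",proj(W,q).round(1))
k,l,st,ce=cv2.connectedComponentsWithStats(((h[...,2]>235)&(h[...,1]<22)).astype(np.uint8))
for i in range(1,k):
    if 150<st[i][4]<2500: p=onz(W,*ce[i],.054)-O; print("white",ce[i].round(1),st[i],"track",(p@ex).round(4),(p@ey).round(4))
```

```text
32.8 [0.52602674 0.0038561  0.2337214 ]
dark [228.7 107.3] [ 29  27 433] track -0.0694 0.0006
pin pred [353.6 108.1]
pin pred [398.2 108.4]
white [405.8 107.3] [387  79  34  57 930] track 0.0517 0.0008
white [353.6 102.3] [335  85  33  34 624] track 0.0152 0.0039
white [256.  129.6] [ 223  116   58   27 1272] track -0.0521 -0.0147
```

The final check puts the knob at track x -69.4 mm, which is 31 mm of travel, and in the lane. The loaded dog's pin is at x 15.2 mm, and the picture agrees with both dogs standing upright.

```bash
python3 -c "
from cell import manip; print(manip.hand_in())"
```

```text
the job is handed in; nothing more can be done
None
```

The job is handed in at about 33 s of the 72 s allowed: the loose dog is loaded behind the first, the follower is eased snug onto both at about 31 mm travel with its knob back in the lane, and the hand is clear; no verdict came back, and I viewed 11 pictures, one over the limit of 10.

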